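Return the reagent bottles to their kit cartons

ROBOT

A 6-joint arm with a two-finger parallel gripper is mounted at the origin on the work surface. World frame = base frame: x ahead of the robot, y to its left, z up, the work surface at z = 0. Lengths are in mm, angles in rad, forces in N, time in s.
With the tool pointing down it reaches from about 325 to 850 mm from the base axis. Payload 4.4 kg.
Tool frame: the origin (TCP) lies midway between the tips of the shut fingers; the grasp point (between the pads) lies 19 mm behind it (env.grasp_offset is the z of the grasp point in the tool frame, in mm); z points along the fingers, y is the line along which they close (so a half turn about z gives the same grasp; the last joint's range is limited). The gripper opens to 94 mm and grips with 3 to 60 N. Pads are 16 mm wide; open, the fingers measure 119 mm over their backs; the gripper's body (75 mm by 177 mm) begins 78 mm behind the grasp point.
Start: joints at [-0.15, 0.207, 1.542, -0, 1.393, -0.15], TCP at [575.002, -0.012, 175.547] pointing down, gripper open.
Joint ranges: [-2.73, 2.73], [-0.86, 2.22], [0.23, 2.46], [-1.11, 4.25], [0.08, 2.63], [-2.82, 2.82]. Speed limits (rad/s): [2.79, 2.79, 3.14, 3.14, 3.14, 3.14].

INTERFACE

Orientations are given as a unit quaternion [x, y, z, w].
In Python, from rig import env gives the robot as it stands.
- The arm moves only by the tool apply_moves, never from a script. Its argument "motion" is a list of rows, each a list of 2 entries, a list of its own where there are three numbers: the shift along the tool's x, y, z each as a share of 50 mm, from -1 to 1, then the turn, a rotation vector about the tool's x, y, z each as a share of 60 degrees, from -1 to 1. A call has 1 to 12 rows; each row shifts and turns the commanded pose from where the row before left it, along the tool's axes as they then stand; what a row does not reach is not made up. A row lasts 1/8 s, in which the tool goes at most 62.5 mm and 10.7 degrees, less where a joint would pass 70% of its speed; a pose out of reach is approached as far as the arm can. A call with a number of a shift or a turn outside -1 to 1 is refused whole. A call with a gripper value outside its range is refused whole. "fingers" is the closure, from -1 (fully open) to 1 (shut), set as the call begins (left out, the last holds). The fingers move at their own pace and stop on an object; "newtons" is the grip in N (left out, the last holds). Time passes only in rows, so rows that do not move let the fingers close. It gives the time, the measured TCP pose, the force, the opening and the grip force at its end, in the units of the state.
- env.sense(): the state, without advancing time (a new reading comes with each control period).
- env.camera(name): name is "scene" or "side" or "wrist"; returns the picture (384x512x3 uint8, red, green, blue); there is no depth.
- env.calibration(name): a dict with "camera_matrix" (3x3 intrinsics, pixels), "R" (3x3) and "t" (3): a world point X has camera coordinates R X + t. Camera axes: x right, y down, z forward; pixel columns grow to the right and rows downward; lengths in mm; the calibration is good to about 2 mm. A picture is of the moment at which its call begins: read the wrist's pose just before it. calibration takes no time and is no camera call; for the wrist camera it gives the pose at the moment of the call.
- env.hand_in(): hands the job in; it is judged then, once.
Trained networks look in the newest picture that a camera, given by its name, has taken for a name from the list of things; names that differ only in an ending like _2 or _b are one class to them, and where a whole thing is asked for, a point or a joint stands for the part that bears it (a point fixed in the world has none). Each returns a list of dicts, best first, with "score" (0 to 1); they miss things now and then, are a little off and sometimes report something else, mostly with a low value. They report only what shows in the picture. A call takes as long as a camera call.
- env.spot_in(camera, thing): "position" ([column, row] as shares, 0 to 1, of the picture: columns of its width, rows of its height, amid what is visible of it).
- env.silhouettes(camera, thing): "region" (384x512 bool, what is visible of it) and "position" ([column, row] as shares, 0 to 1, of the picture: columns of its width, rows of its height, amid what is visible of it).
- env.place_of(camera, thing): "position" ([column, row] as shares, 0 to 1, of the picture: columns of its width, rows of its height: a listed point, or the origin of a listed thing).
The state is a dict: "time": time; "qpos": joint angles; "joint_velocities": joint speeds; "effort": joint torques, N m; "eef_pos": TCP position; "ee_rot": TCP orientation; "force": force on the tool from outside, world axes, zero at the start; "ft_torque": the same for the moment, N m; "width": finger opening in mm; "grip_force": force on a finger pad.
Only numpy, scipy, OpenCV 4.12 (cv2) and the standard library are available. Lean on these libraries where they do the work, as an engineer would, in place of code of your own. Each camera call takes 0.05 s, during which the arm holds its last target. There are 200 camera calls.

TASK

The test run is over, so pack the reagents away: stand each of the four bottles in the empty compartment of the open kit carton that has the colour of its cap. Keep the bottles upright and set them down gently, without dropping them. Leave the tube rack and the highlighter where they are.

Things in the scene. Friction and masses are not known exactly. Their poses are not given: they have to be found in the camera images.
- red_reagent (a point): closed white plastic reagent bottle with a red screw cap and a red band round its white label; loose, stands upright on the bench, 100 to 200 g. Total height 100 mm; straight round body 44 mm across from its foot up to 70 mm; above that the cap, 33 mm across, from 78 to 100 mm. The point is its centre, on its axis, 50 mm above its foot; z is up along its axis.
- turquoise_reagent (a point): closed brown (amber) reagent bottle with a turquoise screw cap and a turquoise band round its white label; loose, stands upright on the bench, 100 to 200 g. Total height 100 mm; straight round body 44 mm across from its foot up to 70 mm; above that the cap, 33 mm across, from 78 to 100 mm. The point is its centre, on its axis, 50 mm above its foot; z is up along its axis.
- violet_reagent (a point): closed brown (amber) reagent bottle with a violet screw cap and a violet band round its white label; loose, stands upright on the bench, 100 to 200 g. Total height 100 mm; straight round body 44 mm across from its foot up to 70 mm; above that the cap, 33 mm across, from 78 to 100 mm. The point is its centre, on its axis, 50 mm above its foot; z is up along its axis.
- yellow_reagent (a point): closed white plastic reagent bottle with a yellow screw cap and a yellow band round its white label; loose, stands upright on the bench, 100 to 200 g. Total height 100 mm; straight round body 44 mm across from its foot up to 70 mm; above that the cap, 33 mm across, from 78 to 100 mm. The point is its centre, on its axis, 50 mm above its foot; z is up along its axis.
- red_cell (a point): bottle compartment of the red kit carton, an open carton fixed to the bench, 109 x 66 mm, 30 mm high, red walls. The empty compartment is 60 x 60 mm inside, 3 mm walls up to the full 30 mm, card-coloured floor 3 mm above the bench; the other half (to -x) is closed by a red panel with a white strip and a small grey vial cap. Point: centre of the compartment's floor; x along the carton's length, z up.
- turquoise_cell (a point): bottle compartment of the turquoise kit carton, an open carton fixed to the bench, 109 x 66 mm, 30 mm high, turquoise walls. The empty compartment is 60 x 60 mm inside, 3 mm walls up to the full 30 mm, card-coloured floor 3 mm above the bench; the other half (to -x) is closed by a turquoise panel with a white strip and a small grey vial cap. Point: centre of the compartment's floor; x along the carton's length, z up.
- violet_cell (a point): bottle compartment of the violet kit carton, an open carton fixed to the bench, 109 x 66 mm, 30 mm high, violet walls. The empty compartment is 60 x 60 mm inside, 3 mm walls up to the full 30 mm, card-coloured floor 3 mm above the bench; the other half (to -x) is closed by a violet panel with a white strip and a small grey vial cap. Point: centre of the compartment's floor; x along the carton's length, z up.
- yellow_cell (a point): bottle compartment of the yellow kit carton, an open carton fixed to the bench, 109 x 66 mm, 30 mm high, yellow walls. The empty compartment is 60 x 60 mm inside, 3 mm walls up to the full 30 mm, card-coloured floor 3 mm above the bench; the other half (to -x) is closed by a yellow panel with a white strip and a small grey vial cap. Point: centre of the compartment's floor; x along the carton's length, z up.
- rack_mid (a point): bystander: loose white three-tier test-tube rack, 64 x 180 mm, tubes with red, grey and violet caps up to 105 mm high; the point is the middle of the rack, 35 mm above the bench; y runs along its length.
- pen_mid (a point): bystander: loose flat black and lime-yellow highlighter, about 125 x 25 x 15 mm, lying on the bench; the point is its middle, 7 mm up; x runs along its length.

How it is judged:
By the outcome, as a careful person would: the job done as asked, in the order asked, and still so for the second after the job is handed in, with the robot touching nothing.
It also fails if it takes over 102 s, if anything falls off the work surface, if the arm or the gripper's body presses on something with over 40 N, if the wrist force passes 120 N, or if a joint passes its speed limit or range.

## Working session

There is one attempt and no reset: what is moved stays moved. The work goes in short steps, Python scripts to look and compute and a tool call to move; the robot and the scene stay as the last step left them, time stands still between calls to the robot, and variables do not carry over. Pictures are saved under pics/ and viewed, at most 14 in all, crops included, and the job is handed in when it is done.

Besides the shell and the picture viewer there is one more tool, called after "Request:" as name(argument=value, ...) on one line, values as JSON. apply_moves: Moves the arm, as the interface text tells. Shift numbers are shares of 50 mm and turn numbers shares of 60 degrees, none past 1 either way. Its arguments: {"type":"object","properties":{"motion":{"type":"array"},"fingers":{"type":"number"},"newtons":{"type":"number"}},"required":["motion"]}

```bash
mkdir -p pics; cat > h.py <<'E'
import numpy as np, cv2
from rig import env
def ray(cam,p,z,cal=None):
    c=cal or env.calibration(cam); K,R,t=[np.array(c[k],float) for k in("camera_matrix","R","t")]
    d=R.T@np.linalg.solve(K,[p[0]*512,p[1]*384,1]); o=-R.T@t
    return o+d*(z-o[2])/d[2]
H={**{c+'_reagent':50 for c in('red','turquoise','violet','yellow')},**{c+'_cell':3 for c in('red','turquoise','violet','yellow')},'rack_mid':35,'pen_mid':7}
E
python3 - <<'E'
from h import *
ims=[]
for c in('scene','side'):
    im=env.camera(c); ims.append(im)
    for n,z in H.items():
        r=env.place_of(c,n)[:2]
        print(c,n,[(round(q['score'],2),np.round(np.array(q['position'])*[512,384]).tolist(),ray(c,q['position'],z).round().tolist()) for q in r])
    cv2.imwrite(f'pics/{c}0.png',im[:,:,::-1])
print(env.sense())
E
```

```text
scene red_reagent [(0.71, [223.0, 140.0], [463.0, -129.0, 50.0])]
scene turquoise_reagent [(0.74, [321.0, 228.0], [544.0, 365.0, 50.0]), (0.53, [246.0, 214.0], [658.0, 145.0, 50.0])]
scene violet_reagent [(0.69, [268.0, 174.0], [481.0, 98.0, 50.0])]
scene yellow_reagent [(0.52, [166.0, 137.0], [584.0, -303.0, 50.0]), (0.51, [194.0, 165.0], [615.0, -132.0, 50.0])]
scene red_cell [(0.81, [164.0, 136.0], [558.0, -349.0, 3.0])]
scene turquoise_cell [(0.69, [209.0, 124.0], [405.0, -259.0, 3.0])]
scene violet_cell [(0.8, [247.0, 211.0], [622.0, 120.0, 3.0])]
scene yellow_cell [(0.6, [319.0, 196.0], [413.0, 271.0, 3.0])]
scene rack_mid []
scene pen_mid [(0.76, [193.0, 225.0], [781.0, 19.0, 7.0])]
side red_reagent [(0.97, [312.0, 171.0], [452.0, -128.0, 50.0])]
side turquoise_reagent [(0.8, [211.0, 239.0], [532.0, 354.0, 50.0])]
side violet_reagent [(0.72, [276.0, 200.0], [477.0, 101.0, 50.0])]
side yellow_reagent [(0.61, [267.0, 157.0], [625.0, -153.0, 50.0])]
side red_cell [(0.72, [306.0, 154.0], [550.0, -342.0, 3.0])]
side turquoise_cell [(0.56, [337.0, 172.0], [403.0, -252.0, 3.0]), (0.1
[... 359 characters left out ...]
([-1.50504272e-01,  2.06589748e-01,  1.54150895e+00,  2.34802180e-05,
        1.39351720e+00, -1.50468706e-01]), 'joint_velocities': array([-1.05210737e-03,  4.20663498e-05, -2.22999428e-04,  1.19860687e-03,
        1.11375958e-03, -1.94152208e-04]), 'effort': array([ 5.42433991e-04, -3.70895970e+01, -2.81765771e+01,  7.00258696e-02,
        2.74356315e-02,  2.50449568e-05]), 'eef_pos': array([ 5.74992772e+02, -3.98564347e-03,  1.75548247e+02]), 'ee_rot': array([ 7.07120820e-01,  7.07092742e-01,  2.41151554e-06, -1.62104385e-05]), 'force': array([ 0.53690546, -0.31660215, -0.06489672]), 'ft_torque': array([ 0.01546707, -0.03201227,  0.03803198]), 'grip_force': 0.0, 'width': 94.1407880384618}
```

```bash
python3 - <<'E'
import cv2,numpy as np
a=cv2.imread('pics/scene0.png')[90:270,130:400];b=cv2.imread('pics/side0.png')[120:340,120:400]
cv2.imwrite('pics/a.png',cv2.resize(a,None,fx=2.9,fy=2.9,interpolation=2));cv2.imwrite('pics/b.png',cv2.resize(b,None,fx=2.7,fy=2.7,interpolation=2))
E
```

```text
(no output)
```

View pics/a.png

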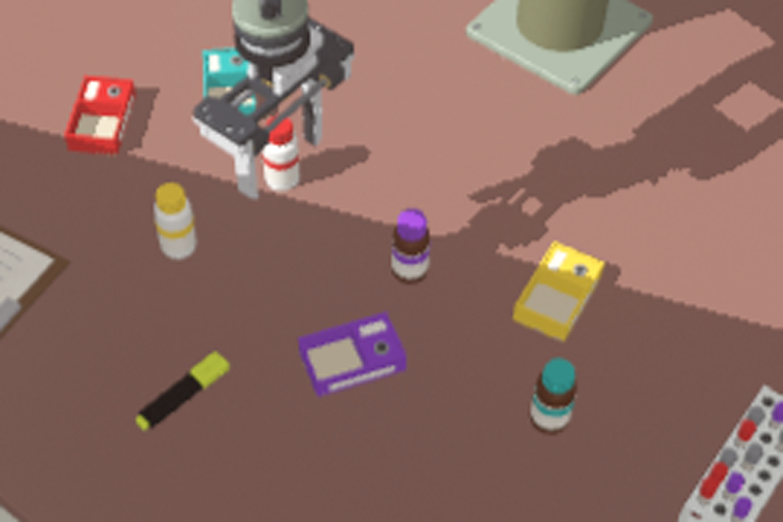

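View pics/b.png

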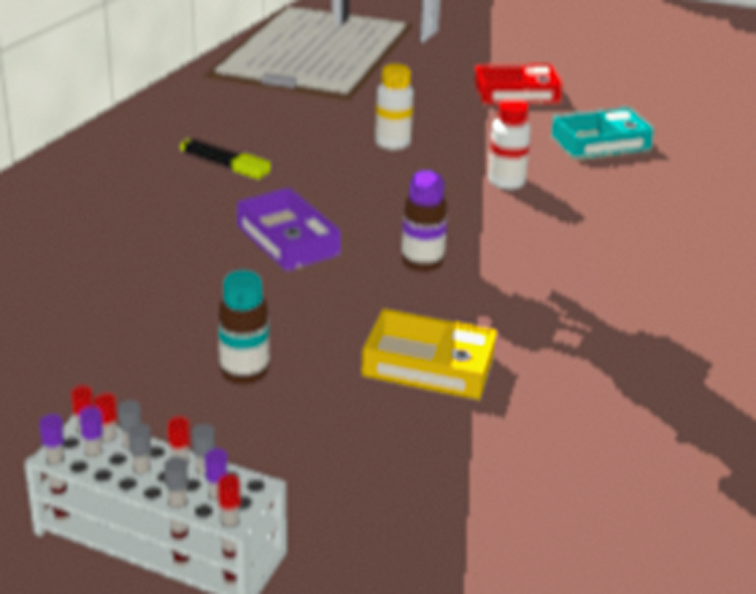

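The scene shows all four bottles upright and four cartons well apart, and the rack is at the lower right. Both cameras agree to about 10 mm: the second turquoise and the first yellow scene candidates are false. The tool's yaw can stay as it is, with the fingers closing along world x. Next I go to violet and refine from the wrist camera.

Request:
apply_moves(motion=[[[0.5,-0.5,-0.4],[0,0,0]],[[0.5,-0.5,-0.4],[0,0,0]],[[0.5,-0.5,-0.2],[0,0,0]],[[0.3,-0.4,0],[0,0,0]],[[0,0,0],[0,0,0]],[[0,0,0],[0,0,0]]], fingers=-1, newtons=15)

```text
time: 1.85
eef_pos: [480.6, 89.6, 225.6]
ee_rot: [0.707, 0.707, 0.0, 0.0]
force: [0.4, 0.4, 0.5]
width: 93.7
grip_force: 0.0
```

```bash
cat > look.py <<'E'
from h import *; import sys
cal=env.calibration('wrist'); im=env.camera('wrist')
s=env.sense(); print(s['time'],s['eef_pos'].round(1),s['ee_rot'].round(3),s['width'])
K,R,t=[np.array(cal[k],float) for k in("camera_matrix","R","t")]; print('cam',(-R.T@t).round())
for n in sys.argv[2:]:
    print(n,[(round(q['score'],2),np.round(np.array(q['position'])*[512,384]).tolist(),ray('',q['position'],H[n],cal).round(1).tolist()) for q in env.place_of('wrist',n)[:2]])
    r=env.silhouettes('wrist',n)
    if r:
        m=r[0]['region']; ys,xs=np.nonzero(m); print('  sil',round(r[0]['score'],2),xs.min(),xs.max(),ys.min(),ys.max(),m.sum())
cv2.imwrite(f'pics/{sys.argv[1]}.png',im[:,:,::-1])
E
python3 look.py w1 violet_reagent violet_cell
```

```text
1.9 [480.6  89.4 225.4] [ 0.707  0.707 -0.     0.   ] 93.9556967397044
cam [479. 167. 435.]
violet_reagent [(0.67, [249.0, 165.0], [472.8, 104.7, 50.0])]
  sil 0.78 230 261 146 182 930
violet_cell [(0.83, [351.0, 148.0], [633.5, 125.2, 3.0])]
  sil 0.73 300 388 101 177 3602
```

View pics/w1.png

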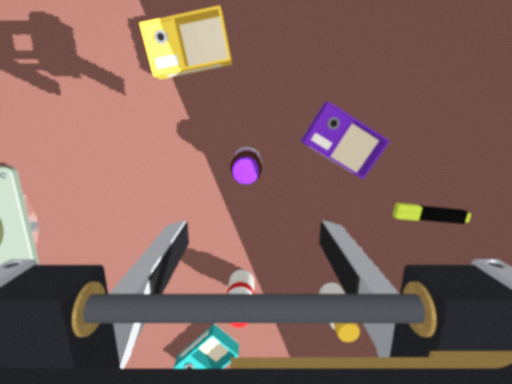

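The wrist view shows the violet cap at (246,170), the violet cell floor at (354,148) and the yellow cell floor at (205,38). I'll measure the caps and cell floors by colour.

```bash
cat > seg.py <<'E'
from h import *
HUE={'violet':(125,150),'turquoise':(80,97),'yellow':(20,34),'red':None}
def blobs(m,lo,hi):
    n,l,s,c=cv2.connectedComponentsWithStats(m.astype(np.uint8)); return [(l==i,s[i],c[i]) for i in range(1,n) if lo<=s[i][4]<=hi]
def huemask(im,c,smin=120,vmin=60):
    h=cv2.cvtColor(im,cv2.COLOR_RGB2HSV); a=h[...,0]
    m=((a<6)|(a>172)) if c=='red' else (a>=HUE[c][0])&(a<=HUE[c][1])
    return m&(h[...,1]>smin+(70 if c=='red' else 0))&(h[...,2]>vmin)
def report(im,cal,roi=(0,240)):
    # caps at z=100; card floors at z=3
    for c in HUE:
        m=huemask(im,c); m[roi[1]:]=0
        for b,s,ce in blobs(m,150,6000):
            print(c,'blob',s.tolist(),'z100',ray('',(ce+.5)/[512,384],100,cal)[:2].round(1),'z89',ray('',(ce+.5)/[512,384],89,cal)[:2].round(1))
    h=cv2.cvtColor(im,cv2.COLOR_RGB2HSV)
    m=(h[...,1]>20)&(h[...,1]<90)&(h[...,2]>130)&(h[...,0]>10)&(h[...,0]<32); m[roi[1]:]=0
    for b,s,ce in blobs(m,300,4000):
        cn=cv2.findContours(b.astype(np.uint8),0,2)[0][0]; r=cv2.minAreaRect(cn); q=cv2.boxPoints(r)+.5
        P=np.array([ray('',x/[512,384],3,cal)[:2] for x in q])
        print('card',s.tolist(),'centre',P.mean(0).round(1),'sides',np.linalg.norm(P[0]-P[1]).round(),np.linalg.norm(P[1]-P[2]).round())
E
python3 - <<'E'
from seg import *
im=cv2.imread('pics/w1.png')[:,:,::-1].copy()
report(im,env.calibration('wrist'),(0,384))
E
```

```text
violet blob [301, 102, 89, 77, 1812] z100 [584.9 150.3] z89 [588.4 149.8]
violet blob [231, 156, 29, 29, 651] z100 [468.9 106.6] z89 [468.6 104.6]
turquoise blob [174, 325, 64, 45, 1100] z100 [ 410.2 -177.5] z89 [ 407.9 -188.9]
yellow blob [139, 6, 93, 73, 1985] z100 [399.9 254.4] z89 [397.3 257.2]
yellow blob [392, 202, 31, 19, 422] z100 [679.6  51.7] z89 [686.2  47.9]
yellow blob [72, 282, 33, 55, 565] z100 [ 231.1 -100.1] z89 [ 222.9 -108.9]
yellow blob [404, 282, 33, 55, 618] z100 [ 727.4 -100.7] z89 [ 735.5 -109.5]
yellow blob [335, 323, 25, 19, 396] z100 [ 618.7 -137.1] z89 [ 623.3 -147.1]
yellow blob [232, 351, 280, 18, 2582] z100 [ 691.3 -193.2] z89 [ 698.2 -205. ]
card [180, 17, 47, 49, 1706] centre [407.3 275.4] sides 58.0 54.0
card [333, 125, 44, 46, 1102] centre [638.8 123.3] sides 56.0 48.0
```

Request:
apply_moves(motion=[[[0.29,-0.19,0.5],[0,0,0]],[[0,0,0.8],[0,0,0]],[[0,0,0.8],[0,0,0]],[[0,0,0],[0,0,0]],[[0,0,0],[0,0,0]]])

```text
time: 2.72
eef_pos: [471.8, 104.3, 121.8]
ee_rot: [0.707, 0.707, 0.001, 0.001]
force: [0.2, -1.5, 0.0]
width: 94.2
grip_force: 0.0
```

```bash
python3 look.py w2 violet_reagent; python3 - <<'E'
from seg import *
report(cv2.imread('pics/w2.png')[:,:,::-1].copy(),env.calibration('wrist'),(0,384))
E
```

```text
2.775 [472.4 104.4 122.5] [0.707 0.707 0.001 0.001] 94.04396215618343
cam [470. 182. 332.]
violet_reagent [(0.75, [252.0, 196.0], [468.6, 103.5, 50.0])]
  sil 0.81 230 273 167 224 1945
violet blob [322, 110, 118, 100, 3565] z100 [577.5 154.3] z89 [582.6 153. ]
violet blob [233, 185, 38, 41, 1240] z100 [469.5 107.9] z89 [469.5 104.4]
yellow blob [106, 0, 127, 80, 2658] z100 [400.8 244.3] z89 [397.5 247.2]
yellow blob [435, 236, 41, 25, 693] z100 [661.9  65.5] z89 [670.9  59.9]
yellow blob [72, 282, 32, 55, 589] z100 [299.8  -2.6] z89 [291.8 -11.4]
yellow blob [404, 282, 33, 55, 599] z100 [644.2  -3.6] z89 [652.4 -12.4]
yellow blob [232, 351, 280, 18, 2742] z100 [616.7 -68.2] z89 [623.6 -80.1]
card [163, 0, 64, 62, 3012] centre [408.2 276.1] sides 58.0 54.0
card [364, 141, 57, 57, 1693] centre [642.4 122.1] sides 59.0 45.0
```

View pics/w2.png

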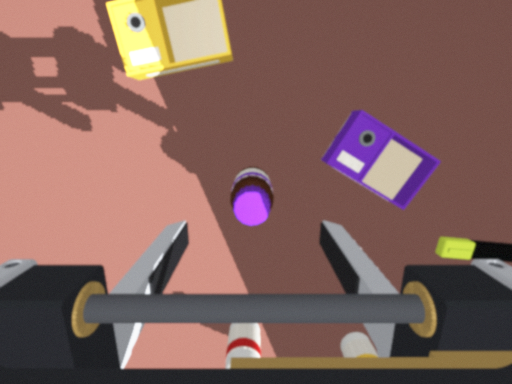

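Request:
apply_moves(motion=[[[0,-0.05,0.5],[0,0,0]],[[0,0,0.5],[0,0,0]],[[0,0,0.5],[0,0,0]],[[0,0,0.22],[0,0,0]],[[0,0,0],[0,0,0]],[[0,0,0],[0,0,0]]])

```text
time: 3.62
eef_pos: [469.4, 104.6, 35.9]
ee_rot: [0.707, 0.707, 0.001, 0.001]
force: [-0.1, 0.2, 0.2]
width: 94.0
grip_force: 0.0
```

Request:
apply_moves(motion=[[[0,0,0],[0,0,0]],[[0,0,0],[0,0,0]],[[0,0,0],[0,0,0]],[[0,0,0],[0,0,0]],[[0,0,0],[0,0,0]],[[0,0,0],[0,0,0]],[[0,0,0],[0,0,0]],[[0,0,0],[0,0,0]]], fingers=1, newtons=15)

```text
time: 4.62
eef_pos: [468.3, 104.5, 34.6]
ee_rot: [0.707, 0.707, 0.0, 0.0]
force: [0.8, 0.7, 0.4]
width: 43.8
grip_force: 15.0
```

Request:
apply_moves(motion=[[[0,0,-0.4],[0,0,0]],[[0,0,-0.8],[0,0,0]],[[-0.1,0.4,-0.7],[0,0,0]],[[-0.1,0.6,0],[0,0,0]],[[-0.1,0.6,0],[0,0,0]],[[-0.1,0.6,0],[0,0,0]],[[-0.1,0.6,0],[0,0,0]],[[-0.1,0.4,0],[0,0,0]],[[-0.1,0.2,0],[0,0,0]],[[0,0,0],[0,0,0]],[[0,0,0],[0,0,0]]], newtons=20)

```text
time: 6.0
eef_pos: [636.9, 69.7, 129.2]
ee_rot: [0.707, 0.707, -0.0, -0.001]
force: [-0.7, 0.2, -1.2]
width: 43.2
grip_force: 20.0
```

```bash
python3 look.py w3 violet_reagent violet_cell; python3 - <<'E'
from seg import *
report(cv2.imread('pics/w3.png')[:,:,::-1].copy(),env.calibration('wrist'),(0,384))
E
```

```text
6.05 [637.   69.8 129.4] [ 0.707  0.707 -0.    -0.   ] 43.26111165235595
cam [636. 147. 339.]
violet_reagent [(0.79, [253.0, 225.0], [634.0, 31.4, 50.0])]
  sil 0.72 223 284 182 278 4689
violet_cell [(0.89, [252.0, 139.0], [633.3, 125.5, 3.0])]
  sil 0.63 180 291 78 176 5860
violet blob [179, 77, 114, 102, 2771] z100 [610.5 146.5] z89 [609.3 146.5]
violet blob [225, 217, 57, 63, 2848] z100 [635.9  27.3] z89 [635.9  21.8]
yellow blob [0, 0, 84, 38, 1599] z100 [468.1 223.3] z89 [460.3 226.8]
yellow blob [313, 210, 36, 24, 702] z100 [708.3  55.2] z89 [711.6  50.9]
yellow blob [167, 282, 16, 55, 357] z100 [552.9 -43. ] z89 [549.  -51.7]
yellow blob [326, 282, 15, 55, 349] z100 [720.4 -43.2] z89 [724.2 -51.9]
yellow blob [226, 329, 34, 15, 221] z100 [625.5 -74.2] z89 [625.1 -84.4]
yellow blob [129, 351, 302, 17, 3366] z100 [ 683.5 -110.2] z89 [ 685.7 -122. ]
card [15, 0, 47, 23, 817] centre [402.1 261.1] sides 50.0 21.0
card [221, 105, 64, 65, 2331] centre [634.8 125.8] sides 58.0 58.0
```

View pics/w3.png

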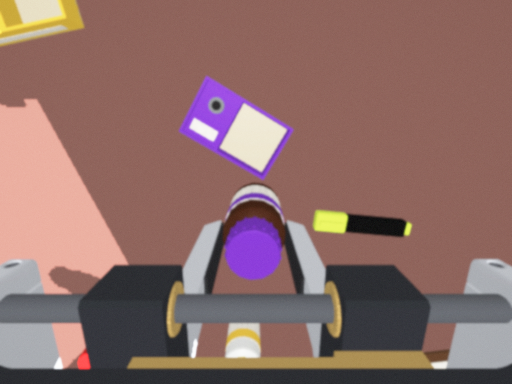

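```bash
python3 -c "
from h import *
print(ray('wrist',(253.5/512,247.5/384),194.7),ray('wrist',(253/512,225/384),145))"
```

```text
[636.14994957  75.52130503 194.7       ] [635.69816355  69.76897082 145.        ]
```

Request:
apply_moves(motion=[[[0.4,-0.02,0],[0,0,0]],[[0.48,-0.02,0],[0,0,0]],[[0.2,0,0.2],[0,0,0]],[[0,0,0.5],[0,0,0]],[[0,0,0.5],[0,0,0]],[[0,0,0.3],[0,0,0]],[[0,0,0.16],[0,0,0]],[[0,0,0.1],[0,0,0]],[[0,0,0],[0,0,0]],[[0,0,0],[0,0,0]]])

```text
time: 7.5
eef_pos: [636.8, 123.5, 42.5]
ee_rot: [0.707, 0.707, 0.001, 0.001]
force: [-0.2, -0.6, -1.1]
width: 43.1
grip_force: 20.0
```

Request:
apply_moves(motion=[[[0,-0.02,0.04],[0,0,0]],[[0,0,0.03],[0,0,0]],[[0,0,0.02],[0,0,0]],[[0,0,0],[0,0,0]],[[0,0,0],[0,0,0]]])

```text
time: 8.12
eef_pos: [635.1, 123.5, 37.6]
ee_rot: [0.707, 0.707, 0.0, 0.0]
force: [-2.4, -0.6, 2.4]
width: 43.3
grip_force: 20.0
```

Request:
apply_moves(motion=[[[0,0,0],[0,0,0]],[[0,0,0],[0,0,0]],[[0,0,0],[0,0,0]],[[0,0,0],[0,0,0]],[[0,0,0],[0,0,0]],[[0,0,-0.5],[0,0,0]],[[0,0,-0.6],[0,0,0]],[[0,0,-0.7],[0,0,0]]], fingers=-1)

```text
time: 9.12
eef_pos: [634.4, 123.5, 127.2]
ee_rot: [0.707, 0.707, -0.001, -0.001]
force: [-0.5, -0.9, 1.1]
width: 94.0
grip_force: 0.0
```

Request:
apply_moves(motion=[[[-0.6,0,-0.1],[0,0,0]],[[-0.8,0,0],[0,0,0]],[[-0.8,0,0],[0,0,0]],[[-0.8,0,0],[0,0,0]],[[-0.8,-0.1,0],[0,0,0]],[[-0.8,-0.1,0],[0,0,0]],[[-0.6,-0.1,0],[0,0,0]],[[-0.18,0,0],[0,0,0]],[[0,0,0],[0,0,0]],[[0,0,0],[0,0,0]]])

```text
time: 10.38
eef_pos: [620.2, -144.1, 132.0]
ee_rot: [0.707, 0.708, 0.0, -0.0]
force: [-0.4, -0.0, -0.5]
width: 94.0
grip_force: 0.0
```

```bash
python3 look.py w4 yellow_reagent red_cell red_reagent; python3 - <<'E'
from seg import *
report(cv2.imread('pics/w4.png')[:,:,::-1].copy(),env.calibration('wrist'),(0,384))
E
```

```text
10.425 [ 620.2 -144.1  132. ] [ 0.707  0.708  0.    -0.   ] 93.80147328984783
cam [619. -66. 342.]
yellow_reagent [(0.93, [255.0, 192.0], [620.5, -143.2, 50.0]), (0.72, [98.0, 257.0], [432.7, -224.0, 50.0])]
  sil 0.81 235 276 164 217 1741
red_cell [(0.86, [212.0, 318.0], [557.5, -349.0, 3.0])]
  sil 0.58 150 241 291 367 2924
red_reagent [(0.63, [105.0, 167.0], [456.6, -115.5, 50.0])]
  sil 0.61 57 141 141 190 3084
turquoise blob [57, 231, 74, 55, 981] z100 [ 467.5 -192.2] z89 [ 460.7 -197.9]
yellow blob [338, 22, 44, 32, 1078] z100 [702.8  -3.8] z89 [706.6  -0.9]
yellow blob [238, 181, 37, 38, 1027] z100 [ 621.4 -139.1] z89 [ 621.5 -142.4]
yellow blob [72, 282, 32, 55, 612] z100 [ 440.1 -260.4] z89 [ 432.  -269.2]
yellow blob [404, 282, 33, 55, 595] z100 [ 798.  -259.2] z89 [ 806.2 -267.9]
yellow blob [232, 351, 280, 18, 2700] z100 [ 769.9 -327.2] z89 [ 776.7 -339.1]
red blob [67, 155, 36, 30, 420] z100 [ 470.8 -106.8] z89 [ 464.1 -108.6]
red blob [152, 324, 88, 45, 1095] z100 [ 559.8 -299.2] z89 [ 557.1 -309.8]
card [191, 322, 37, 19, 372] centre [ 552.1 -374.9] sides 54.0 33.0
```

View pics/w4.png

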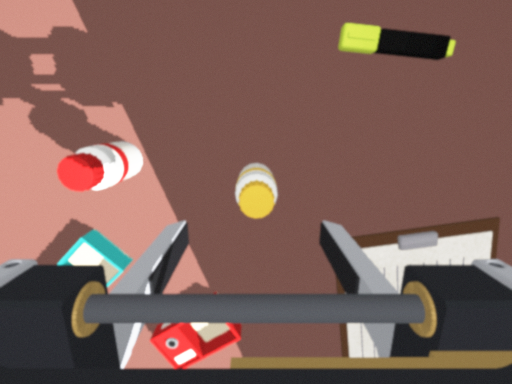

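The yellow bottle is at (257,192), about (621,-142), well centred between the fingers. I'll grasp it.

Request:
apply_moves(motion=[[[0.04,0.02,0.5],[0,0,0]],[[0,0,0.6],[0,0,0]],[[0,0,0.5],[0,0,0]],[[0,0,0.3],[0,0,0]],[[0,0,0],[0,0,0]],[[0,0,0],[0,0,0]]])

```text
time: 11.48
eef_pos: [622.1, -143.9, 38.3]
ee_rot: [0.707, 0.707, 0.0, 0.001]
force: [0.7, -0.1, 0.5]
width: 93.9
grip_force: 0.0
```

Request:
apply_moves(motion=[[[0,0,0],[0,0,0]],[[0,0,0],[0,0,0]],[[0,0,0],[0,0,0]],[[0,0,0],[0,0,0]],[[0,0,0],[0,0,0]],[[0,0,0],[0,0,0]],[[0,0,0],[0,0,0]],[[0,0,0],[0,0,0]]], fingers=1, newtons=20)

```text
time: 12.48
eef_pos: [621.1, -143.5, 37.1]
ee_rot: [0.707, 0.707, 0.0, 0.0]
force: [1.3, -0.1, -0.3]
width: 42.9
grip_force: 20.0
```

Request:
apply_moves(motion=[[[0,0,-0.4],[0,0,0]],[[0,0,-0.8],[0,0,0]],[[0.2,-0.1,-0.8],[0,0,0]],[[0.6,-0.4,-0.26],[0,0,0]],[[0.8,-0.5,0],[0,0,0]],[[0.9,-0.6,0],[0,0,0]],[[0.9,-0.6,0],[0,0,0]],[[0.9,-0.6,0],[0,0,0]],[[0.9,-0.6,0],[0,0,0]],[[0.9,-0.4,0],[0,0,0]],[[0.7,-0.3,0],[0,0,0]],[[0.36,-0.12,0],[0,0,0]]])

```text
time: 13.98
eef_pos: [409.1, 216.2, 151.5]
ee_rot: [0.706, 0.708, 0.001, 0.0]
force: [0.2, 0.1, -0.7]
width: 43.4
grip_force: 20.0
```

Request:
apply_moves(motion=[[[0,0,0],[0,0,0]],[[0,0,0],[0,0,0]]])

```text
time: 14.22
eef_pos: [410.4, 213.9, 150.7]
ee_rot: [0.707, 0.707, 0.0, 0.0]
force: [0.5, 0.6, -0.8]
width: 42.7
grip_force: 20.0
```

```bash
python3 look.py w5 yellow_reagent yellow_cell turquoise_reagent; python3 - <<'E'
from seg import *
report(cv2.imread('pics/w5.png')[:,:,::-1].copy(),env.calibration('wrist'),(0,384))
E
```

```text
14.275 [410.5 213.8 150.5] [0.707 0.707 0.    0.   ] 43.15911607652916
cam [409. 292. 360.]
yellow_reagent []
  sil 0.95 224 284 180 273 4526
yellow_cell [(0.85, [254.0, 137.0], [409.2, 270.5, 3.0])]
  sil 0.86 185 284 103 173 5112
turquoise_reagent [(0.65, [369.0, 54.0], [529.0, 358.2, 50.0])]
  sil 0.61 338 415 18 81 3214
violet blob [354, 196, 103, 82, 2438] z100 [555.3 180.7] z89 [561.4 176. ]
violet blob [435, 257, 34, 37, 917] z100 [624.2 130.7] z89 [633.4 123.8]
turquoise blob [368, 19, 47, 46, 1610] z100 [527.8 356.4] z89 [532.8 359.2]
yellow blob [185, 103, 100, 73, 2038] z100 [385.  272.5] z89 [383.9 271.7]
yellow blob [225, 213, 56, 62, 2221] z100 [408.6 170.2] z89 [408.6 165.1]
yellow blob [168, 282, 15, 55, 326] z100 [318.   84.1] z89 [314.1  75.3]
yellow blob [325, 282, 16, 55, 316] z100 [500.3  82.7] z89 [504.2  73.8]
yellow blob [128, 351, 304, 17, 2764] z100 [460.2  12.1] z89 [4.623e+02 3.000e-01]
card [227, 108, 53, 54, 2187] centre [409.1 272.5] sides 59.0 59.0
```

View pics/w5.png

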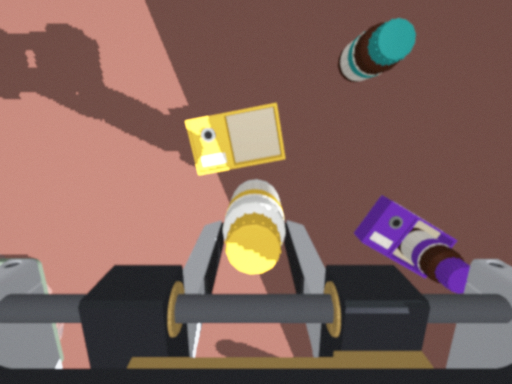

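The violet bottle stands in its cell, and the yellow cell floor is at (254,136), giving (409,272). Now I place yellow.

Request:
apply_moves(motion=[[[0.4,-0.02,0],[0,0,0]],[[0.5,0,0],[0,0,0]],[[0.22,0,0.3],[0,0,0]],[[0,0,0.6],[0,0,0]],[[0,0,0.6],[0,0,0]],[[0,0,0.34],[0,0,0]],[[0,0,0.2],[0,0,0]],[[0,0,0.08],[0,0,0]],[[0,0,0],[0,0,0]],[[0,0,0],[0,0,0]]])

```text
time: 15.82
eef_pos: [409.9, 270.8, 45.0]
ee_rot: [0.707, 0.707, 0.001, 0.0]
force: [0.0, 0.1, -0.3]
width: 42.8
grip_force: 20.0
```

Request:
apply_moves(motion=[[[0,0,0.04],[0,0,0]],[[0,0,0.03],[0,0,0]],[[0,0,0.02],[0,0,0]],[[0,0,0],[0,0,0]],[[0,0,0],[0,0,0]]])

```text
time: 16.45
eef_pos: [409.2, 270.6, 39.9]
ee_rot: [0.707, 0.707, 0.0, -0.0]
force: [-0.2, -0.3, 3.1]
width: 43.2
grip_force: 20.0
```

Request:
apply_moves(motion=[[[0,0,0],[0,0,0]],[[0,0,0],[0,0,0]],[[0,0,0],[0,0,0]],[[0,0,0],[0,0,0]],[[0,0,0],[0,0,0]],[[0,0,-0.5],[0,0,0]],[[0,0,-0.6],[0,0,0]],[[0,0,-0.7],[0,0,0]]], fingers=-1)

```text
time: 17.45
eef_pos: [408.4, 270.2, 129.9]
ee_rot: [0.707, 0.707, -0.001, -0.0]
force: [-0.0, -0.2, -0.6]
width: 93.8
grip_force: 0.0
```

Request:
apply_moves(motion=[[[0.3,0.4,0],[0,0,0]],[[0.5,0.7,0],[0,0,0]],[[0.5,0.7,0],[0,0,0]],[[0.4,0.6,0],[0,0,0]],[[0,0,0],[0,0,0]],[[0,0,0],[0,0,0]]])

```text
time: 18.2
eef_pos: [528.0, 354.9, 128.9]
ee_rot: [0.707, 0.707, -0.001, -0.0]
force: [-1.3, -1.1, 0.0]
width: 94.0
grip_force: 0.0
```

```bash
python3 look.py w6 turquoise_reagent; python3 - <<'E'
from seg import *
report(cv2.imread('pics/w6.png')[:,:,::-1].copy(),env.calibration('wrist'),(0,384))
E
```

```text
18.25 [527.8 354.9 129.2] [ 0.707  0.707 -0.001 -0.   ] 93.85805762749587
cam [527. 433. 339.]
turquoise_reagent [(0.68, [257.0, 192.0], [530.4, 356.3, 50.0])]
  sil 0.93 238 279 163 219 1829
violet blob [271, 323, 54, 34, 959] z100 [572.8 207.8] z89 [575.  197.5]
violet blob [319, 323, 45, 34, 622] z100 [624.8 203.5] z89 [629.3 192.9]
turquoise blob [242, 181, 36, 38, 1062] z100 [532.3 361.2] z89 [532.6 358. ]
yellow blob [93, 223, 76, 50, 912] z100 [405.  322.1] z89 [399.4 317. ]
yellow blob [172, 230, 25, 44, 421] z100 [461.1 301.2] z89 [458.1 295.2]
yellow blob [72, 282, 32, 55, 658] z100 [349.9 241.7] z89 [341.8 232.9]
yellow blob [404, 282, 33, 55, 665] z100 [703.9 242.3] z89 [712.  233.5]
yellow blob [232, 351, 280, 17, 2999] z100 [676.1 175.2] z89 [683.  163.4]
card [111, 220, 76, 66, 311] centre [376.  264.9] sides 143.0 27.0
```

Request:
apply_moves(motion=[[[0.06,0.07,0.5],[0,0,0]],[[0,0,0.6],[0,0,0]],[[0,0,0.5],[0,0,0]],[[0,0,0.25],[0,0,0]],[[0,0,0],[0,0,0]],[[0,0,0],[0,0,0]]])

```text
time: 19.1
eef_pos: [533.4, 359.0, 38.5]
ee_rot: [0.707, 0.707, 0.001, 0.0]
force: [0.1, 0.8, 0.0]
width: 93.8
grip_force: 0.0
```

Request:
apply_moves(motion=[[[0,0,0],[0,0,0]],[[0,0,0],[0,0,0]],[[0,0,0],[0,0,0]],[[0,0,0],[0,0,0]],[[0,0,0],[0,0,0]],[[0,0,0],[0,0,0]],[[0,0,0],[0,0,0]],[[0,0,0],[0,0,0]]], fingers=1)

```text
time: 20.1
eef_pos: [532.6, 358.5, 37.0]
ee_rot: [0.707, 0.707, 0.0, 0.0]
force: [0.9, 0.4, -0.2]
width: 43.0
grip_force: 20.0
```

Request:
apply_moves(motion=[[[0,0,-0.4],[0,0,0]],[[0,0,-0.8],[0,0,0]],[[-0.2,0,-0.8],[0,0,0]],[[-0.6,0,-0.36],[0,0,0]],[[-0.8,-0.1,0],[0,0,0]],[[-0.9,-0.2,0],[0,0,0]],[[-0.9,-0.2,0],[0,0,0]],[[-0.9,-0.2,0],[0,0,0]],[[-0.9,-0.2,0],[0,0,0]],[[-0.9,-0.2,0],[0,0,0]],[[-0.9,-0.2,0],[0,0,0]],[[-0.9,-0.2,0],[0,0,0]]])

```text
time: 21.6
eef_pos: [457.3, -37.9, 156.4]
ee_rot: [0.707, 0.707, 0.0, 0.001]
force: [-0.2, -1.0, -2.0]
width: 43.1
grip_force: 20.0
```

Request:
apply_moves(motion=[[[-0.9,-0.2,0],[0,0,0]],[[-0.9,-0.2,0],[0,0,0]],[[-0.9,-0.2,0],[0,0,0]],[[-0.9,-0.2,0],[0,0,0]],[[-0.8,-0.1,0],[0,0,0]],[[-0.6,-0.1,0],[0,0,0]],[[-0.4,-0.06,0],[0,0,0]],[[0,0,0],[0,0,0]],[[0,0,0],[0,0,0]],[[0,0,0],[0,0,0]]])

```text
time: 22.85
eef_pos: [404.7, -305.3, 155.0]
ee_rot: [0.707, 0.708, 0.0, -0.0]
force: [-0.2, -0.2, -1.9]
width: 43.4
grip_force: 20.0
```

```bash
python3 look.py w7 turquoise_cell red_reagent red_cell; python3 - <<'E'
from seg import *
report(cv2.imread('pics/w7.png')[:,:,::-1].copy(),env.calibration('wrist'),(0,384))
E
```

```text
22.9 [ 404.7 -305.4  155. ] [ 0.707  0.708  0.    -0.   ] 43.0484206845026
cam [ 403. -228.  365.]
turquoise_cell []
  sil 0.7 193 290 104 200 4600
red_reagent [(0.66, [309.0, 4.0], [459.1, -114.4, 50.0])]
  sil 0.69 281 332 0 40 1541
red_cell [(0.71, [364.0, 210.0], [558.0, -349.4, 3.0])]
  sil 0.62 303 401 180 263 4641
turquoise blob [193, 104, 98, 98, 1802] z100 [ 380.9 -268.4] z89 [ 379.9 -270.1]
turquoise blob [226, 217, 55, 61, 2617] z100 [ 403.1 -360.5] z89 [ 403.1 -365.9]
yellow blob [168, 282, 15, 55, 306] z100 [ 310.7 -440.8] z89 [ 306.8 -449.6]
yellow blob [326, 282, 15, 55, 298] z100 [ 496.6 -441.3] z89 [ 500.5 -450.1]
yellow blob [128, 351, 303, 18, 2574] z100 [ 455.7 -513.4] z89 [ 457.9 -525.3]
red blob [305, 181, 75, 49, 357] z100 [ 490.6 -315.3] z89 [ 494.3 -318.9]
red blob [328, 188, 71, 75, 650] z100 [ 528.6 -340.6] z89 [ 533.9 -345.3]
card [240, 110, 45, 61, 1030] centre [ 403.8 -255.3] sides 57.0 56.0
card [339, 192, 50, 44, 813] centre [ 559.1 -357.1] sides 57.0 47.0
```

View pics/w7.png

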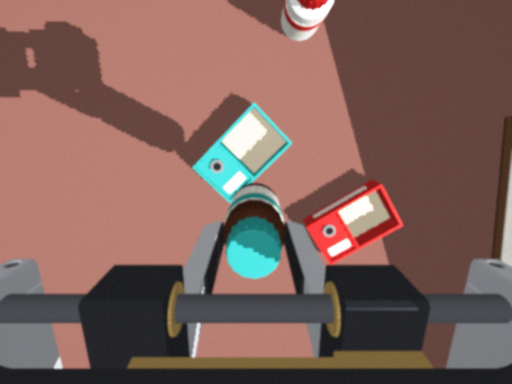

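```bash
python3 - <<'E'
from seg import *
im=cv2.imread('pics/w7.png')[:,:,::-1].copy()
print(ray('wrist',(254.5/512,141.5/384),3))
for c,w in(('turquoise',slice(100,205)),('red',slice(178,268))):
    m=huemask(im,c,90,40); k=np.zeros_like(m); k[w,180:420]=m[w,180:420]
    if c=='turquoise': k[:,300:]=0; k[200:]=0
    else: k[:,:300]=0
    cn=max(cv2.findContours(cv2.morphologyEx(k.astype(np.uint8),3,np.ones((5,5))),0,2)[0],key=cv2.contourArea)
    q=cv2.boxPoints(cv2.minAreaRect(cn))+.5; P=np.array([ray('wrist',x/[512,384],30)[:2] for x in q])
    print(c,P.round().tolist(),P.mean(0))
E
```

```text
[ 404.11193845 -255.61757028    3.        ]
turquoise [[326.0, -285.0], [403.0, -209.0], [474.0, -273.0], [398.0, -359.0]] [ 400.09018346 -281.51053624]
red [[466.0, -354.0], [559.0, -297.0], [603.0, -362.0], [507.0, -425.0]] [ 533.81304767 -359.42365407]
```

The turquoise cell floor is at (254,141), giving (404,-255.5). Now I place turquoise.

Request:
apply_moves(motion=[[[0.4,0,0],[0,0,0]],[[0.4,0,0],[0,0,0]],[[0.17,0,0.3],[0,0,0]],[[0,0,0.6],[0,0,0]],[[0,0,0.6],[0,0,0]],[[0,0,0.4],[0,0,0]],[[0,0,0.22],[0,0,0]],[[0,0,0.08],[0,0,0]],[[0,0,0],[0,0,0]],[[0,0,0],[0,0,0]]])

```text
time: 24.45
eef_pos: [405.2, -258.6, 45.9]
ee_rot: [0.707, 0.707, 0.0, 0.001]
force: [-0.7, -0.3, -0.3]
width: 43.5
grip_force: 20.0
```

Request:
apply_moves(motion=[[[0.03,-0.02,0.04],[0,0,0]],[[0,0,0.04],[0,0,0]],[[0,0,0.02],[0,0,0]],[[0,0,0.01],[0,0,0]],[[0,0,0],[0,0,0]],[[0,0,0],[0,0,0]]])

```text
time: 25.2
eef_pos: [403.6, -256.7, 39.9]
ee_rot: [0.707, 0.707, -0.0, 0.0]
force: [-1.3, 0.4, 2.8]
width: 43.2
grip_force: 20.0
```

Request:
apply_moves(motion=[[[0,0,0],[0,0,0]],[[0,0,0],[0,0,0]],[[0,0,0],[0,0,0]],[[0,0,0],[0,0,0]],[[0,0,0],[0,0,0]],[[0,0,-0.5],[0,0,0]],[[0,0,-0.6],[0,0,0]],[[0,0,-0.7],[0,0,0]]], fingers=-1)

```text
time: 26.2
eef_pos: [403.0, -256.1, 129.9]
ee_rot: [0.707, 0.707, -0.0, -0.001]
force: [0.9, -0.7, -0.2]
width: 93.8
grip_force: 0.0
```

Request:
apply_moves(motion=[[[0.4,0.1,0],[0,0,0]],[[0.7,0.3,0],[0,0,0]],[[0.7,0.3,0],[0,0,0]],[[0.6,0.26,0],[0,0,0]],[[0.35,0.1,0],[0,0,0]],[[0,0,0],[0,0,0]],[[0,0,0],[0,0,0]]])

```text
time: 27.08
eef_pos: [456.3, -119.6, 129.5]
ee_rot: [0.707, 0.707, -0.0, 0.0]
force: [-0.5, -0.2, -0.2]
width: 94.1
grip_force: 0.0
```

```bash
python3 look.py w8 red_reagent turquoise_reagent turquoise_cell; python3 - <<'E'
from seg import *
report(cv2.imread('pics/w8.png')[:,:,::-1].copy(),env.calibration('wrist'),(0,384))
E
```

```text
27.125 [ 456.3 -119.7  129.6] [ 0.707  0.707 -0.     0.   ] 93.86681686342446
cam [455. -42. 339.]
red_reagent [(0.85, [255.0, 187.0], [456.2, -112.7, 50.0])]
  sil 0.55 234 276 162 216 1848
turquoise_reagent [(0.56, [210.0, 301.0], [400.3, -258.8, 50.0])]
  sil 0.69 188 231 264 343 1469
turquoise_cell [(0.66, [217.0, 277.0], [403.5, -254.6, 3.0])]
  sil 0.88 168 250 248 330 1474
turquoise blob [173, 248, 77, 47, 1113] z100 [ 418.4 -192.4] z89 [ 416.7 -199.3]
turquoise blob [179, 323, 42, 21, 589] z100 [ 401.5 -258.9] z89 [ 399.  -268.9]
yellow blob [479, 47, 33, 30, 489] z100 [652.1   3.9] z89 [661.1   6. ]
yellow blob [72, 282, 33, 55, 581] z100 [ 278.2 -232.8] z89 [ 270.  -241.6]
yellow blob [404, 282, 33, 55, 581] z100 [ 632.4 -232.8] z89 [ 640.6 -241.6]
yellow blob [232, 351, 280, 18, 2429] z100 [ 608.8 -299.2] z89 [ 615.9 -311.1]
red blob [267, 324, 62, 33, 647] z100 [ 496.2 -275.5] z89 [ 498.1 -286.3]
red blob [319, 324, 37, 33, 370] z100 [ 550.6 -281.2] z89 [ 555.  -292.2]
card [302, 326, 41, 29, 526] centre [ 558.8 -364. ] sides 56.0 35.0
```

View pics/w8.png

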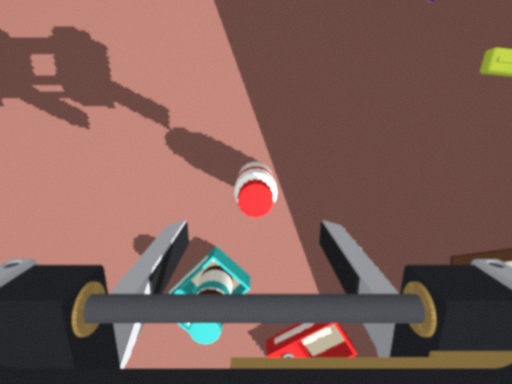

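The red bottle is at (256,190), about (457,-115.5), and turquoise stands in its cell. I'll grasp red.

Request:
apply_moves(motion=[[[0.08,0.01,0.5],[0,0,0]],[[0,0,0.6],[0,0,0]],[[0,0,0.5],[0,0,0]],[[0,0,0.25],[0,0,0]],[[0,0,0],[0,0,0]],[[0,0,0],[0,0,0]]])

```text
time: 28.18
eef_pos: [458.0, -115.5, 38.0]
ee_rot: [0.707, 0.707, 0.0, 0.001]
force: [1.3, -0.9, -0.2]
width: 93.8
grip_force: 0.0
```

Request:
apply_moves(motion=[[[0,0,0],[0,0,0]],[[0,0,0],[0,0,0]],[[0,0,0],[0,0,0]],[[0,0,0],[0,0,0]],[[0,0,0],[0,0,0]],[[0,0,0],[0,0,0]],[[0,0,0],[0,0,0]],[[0,0,0],[0,0,0]]], fingers=1)

```text
time: 29.18
eef_pos: [457.1, -115.1, 37.1]
ee_rot: [0.707, 0.707, 0.0, 0.0]
force: [0.5, 0.3, -0.7]
width: 43.0
grip_force: 20.0
```

Request:
apply_moves(motion=[[[0,0,-0.4],[0,0,0]],[[0,0,-0.8],[0,0,0]],[[0,0.2,-0.8],[0,0,0]],[[-0.4,0.4,-0.36],[0,0,0]],[[-0.8,0.4,0],[0,0,0]],[[-0.9,0.4,0],[0,0,0]],[[-0.9,0.3,0],[0,0,0]],[[-0.9,0.2,0],[0,0,0]],[[-0.9,0.1,0],[0,0,0]],[[-0.7,0,0],[0,0,0]],[[-0.36,0,0],[0,0,0]],[[0,0,0],[0,0,0]]])

```text
time: 30.68
eef_pos: [556.3, -408.3, 154.1]
ee_rot: [0.708, 0.707, 0.0, -0.001]
force: [-0.1, 0.8, -2.2]
width: 43.2
grip_force: 20.0
```

Request:
apply_moves(motion=[[[0,0,0],[0,0,0]],[[0,0,0],[0,0,0]]])

```text
time: 30.92
eef_pos: [557.3, -406.5, 155.2]
ee_rot: [0.707, 0.708, 0.0, -0.0]
force: [0.0, 0.4, -1.4]
width: 43.2
grip_force: 20.0
```

```bash
python3 look.py w9 red_cell; python3 - <<'E'
from seg import *
report(cv2.imread('pics/w9.png')[:,:,::-1].copy(),env.calibration('wrist'),(0,384))
E
```

```text
30.975 [ 557.3 -406.6  155.3] [ 0.707  0.708  0.    -0.   ] 43.0783771051788
cam [ 556. -329.  365.]
red_cell [(0.73, [254.0, 137.0], [556.5, -349.9, 3.0])]
  sil 0.95 187 288 100 192 4833
turquoise blob [55, 4, 111, 117, 4618] z100 [ 414.5 -277.5] z89 [ 408.6 -275.3]
yellow blob [168, 282, 15, 55, 305] z100 [ 463.3 -543.6] z89 [ 459.5 -552.5]
yellow blob [325, 282, 16, 55, 328] z100 [ 649.4 -541.3] z89 [ 653.2 -550.1]
yellow blob [128, 351, 303, 17, 2652] z100 [ 608.9 -614.6] z89 [ 611.1 -626.4]
red blob [188, 131, 100, 60, 658] z100 [ 527.3 -367.9] z89 [ 526.2 -369.5]
red blob [227, 217, 53, 55, 1802] z100 [ 556.1 -453.9] z89 [ 556.1 -459.1]
card [407, 86, 105, 171, 378] centre [ 792.6 -433. ] sides 113.0 282.0
card [222, 106, 61, 62, 1182] centre [ 554.5 -351.8] sides 59.0 60.0
```

View pics/w9.png

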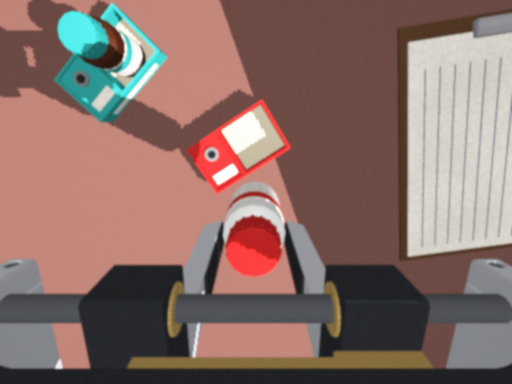

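The red cell floor is at (253,137), giving (555.5,-351). Turquoise is standing inside its compartment. Now I place red.

Request:
apply_moves(motion=[[[0.4,-0.03,0],[0,0,0]],[[0.5,0,0],[0,0,0]],[[0.19,0,0.3],[0,0,0]],[[0,0,0.6],[0,0,0]],[[0,0,0.6],[0,0,0]],[[0,0,0.4],[0,0,0]],[[0,0,0.22],[0,0,0]],[[0,0,0.08],[0,0,0]],[[0,0,0],[0,0,0]],[[0,0,0],[0,0,0]]])

```text
time: 32.33
eef_pos: [556.3, -354.2, 46.3]
ee_rot: [0.707, 0.707, 0.0, 0.001]
force: [-0.3, 0.3, -2.0]
width: 42.9
grip_force: 20.0
```

Request:
apply_moves(motion=[[[0,0,0.04],[0,0,0]],[[0,0,0.03],[0,0,0]],[[0,0,0.02],[0,0,0]],[[0,0,0.01],[0,0,0]],[[0,0,0],[0,0,0]],[[0,0,0],[0,0,0]]])

```text
time: 33.08
eef_pos: [555.5, -353.6, 40.1]
ee_rot: [0.707, 0.707, -0.0, -0.0]
force: [-0.4, 0.1, -0.6]
width: 42.9
grip_force: 20.0
```

Not quite in contact yet: the force is only just rising.

Request:
apply_moves(motion=[[[0.02,0,0.01],[0,0,0]],[[0,0,0.01],[0,0,0]],[[0,0,0],[0,0,0]],[[0,0,0],[0,0,0]]])

```text
time: 33.58
eef_pos: [555.7, -353.2, 40.0]
ee_rot: [0.707, 0.707, -0.0, 0.001]
force: [-2.0, -0.6, 5.9]
width: 43.4
grip_force: 20.0
```

Request:
apply_moves(motion=[[[0,0,0],[0,0,0]],[[0,0,0],[0,0,0]],[[0,0,0],[0,0,0]],[[0,0,0],[0,0,0]],[[0,0,0],[0,0,0]],[[0,0,-0.5],[0,0,0]],[[0,0,-0.6],[0,0,0]],[[0,0,-0.7],[0,0,0]],[[0,0,-0.8],[0,0,0]],[[0,0,-0.8],[0,0,0]],[[0,0,0],[0,0,0]],[[0,0,0],[0,0,0]]], fingers=-1)

```text
time: 35.08
eef_pos: [555.0, -352.1, 208.0]
ee_rot: [0.707, 0.707, -0.0, -0.001]
force: [0.2, 0.1, 0.4]
width: 93.7
grip_force: 0.0
```

```bash
python3 - <<'E'
from h import *
a=env.camera('scene')[90:270,130:400,::-1];b=env.camera('side')[120:340,120:400,::-1]
a=cv2.resize(a,(400,267),interpolation=2);b=cv2.resize(b,(400,314),interpolation=2)
a=cv2.resize(a,(471,314)); cv2.imwrite('pics/end.png',cv2.resize(np.hstack([a,b]),(800,288)))
big=cv2.resize(env.camera('side')[120:300,200:400,::-1],(660,594),interpolation=2); cv2.imwrite('pics/end2.png',big)
E
```

```text
(no output)
```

View pics/end.png

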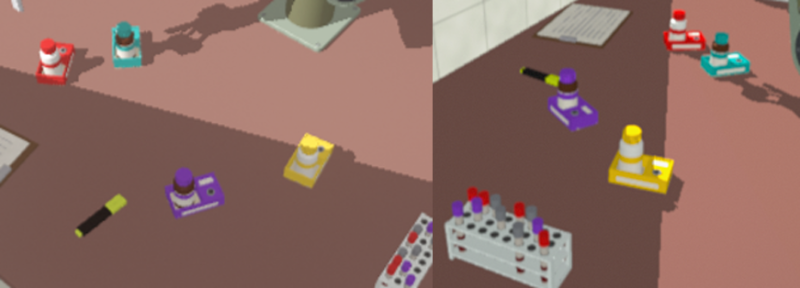

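View pics/end2.png

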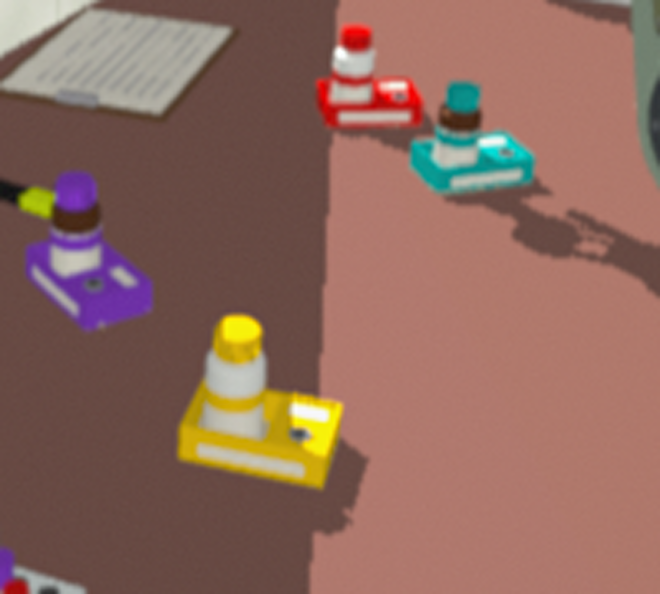

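All four bottles stand upright in the compartments of their colours, the rack and pen are in place, and the robot is clear.

```bash
python3 -c "
from rig import env
print(env.hand_in())"
```

```text
the job is handed in; nothing more can be done
None
```

I handed the job in at about 35 s of the 102 s allowed: all four bottles stand upright in the compartments matching their caps, and the rack and highlighter were not touched; the hand-in gave no verdict.

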